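Dial open the strongbox padlock and hold it up, open

ROBOT

A 6-joint arm with a two-finger parallel gripper is mounted at the origin on a cart in front of the work surface, level with it; the furniture and walls round the work are solid. World frame = base frame: x ahead of the robot, y to its left, z up, the work surface at z = 0. Lengths are in m, angles in rad, forces in N, time in s.
With the tool pointing down it reaches from about 0.35 to 0.975 m from the base axis. Payload 4.9 kg.
Tool frame: the origin (TCP) lies at the centre of the arm's flange, where the gripper is bolted on; the fingertips stand 173 mm ahead of it and the grasp point (between the pads) lies 155 mm ahead of it (ctrl.finger_overhang is the distance from the TCP to the fingertips, in m); z points along the fingers, y is the direction in which the jaws open and shut (so a half turn about z gives the same grasp; the last joint's range is limited). The gripper opens to 85 mm and grips with 20 to 120 N. Pads are 22 mm wide; open, the fingers measure 114 mm over their backs; the gripper's body (76 mm by 85 mm) begins 54 mm behind the grasp point. The pads swing forward as they close: fully open they stand 13 mm farther back than shut.
Start: joints at [1.102, 0.053, 1.613, -0, 1.476, -0.119], TCP at [0.214, 0.587, 0.405] pointing down, gripper open.
Joint ranges: [-3.01, 3.01], [-1.01, 2.22], [0.06, 2.58], [-1.02, 4.17], [0.09, 2.62], [-3.14, 3.14]. Speed limits (rad/s): [2.57, 2.57, 3.14, 3.14, 3.14, 3.14].

INTERFACE

Orientations are given as a rotation vector (axis times angle).
In Python, from station import ctrl, eyes, spotter gives the robot as it stands.
- The arm moves only by the shell command python3 -m crank 'ROWS' [FORCE]. ROWS is JSON, a list of rows, each a list of 7 numbers: the turn, a rotation vector about the tool's x, y, z in rad, then the shift along the tool's x, y, z in mm, then the closure, from -1 (fully open) to 1 (shut). A call has 1 to 8 rows; each row shifts and turns the pose as measured when the row begins, along the tool's axes as they then stand; what a row does not reach is not made up. A row lasts 1/12 s, in which the tool goes at most 41.7 mm and 7.16 degrees, less where a joint would pass 70% of its speed; a pose out of reach is approached as far as the arm can. A call is refused whole if a number of a shift passes 41.7 or a number of a turn 0.125, either way. A call with a gripper value outside its range is refused whole. The fingers move at their own pace and stop on an object; FORCE is the grip in N (left out, the last holds). Time passes only in rows, so rows that do not move let the fingers close. It gives the time, the measured TCP pose, the force and the opening at its end, in the units of the state.
- ctrl.get_obs(): the state, without advancing time (a new reading comes with each control period).
- eyes.get_image(name): name is "side" or "top"; returns a dict with "image" (480x640x3 uint8, red, green, blue), "vertical_fov" (degrees; the focal length in pixels is half the picture's height over the tangent of half this angle, whatever the lens; pixels are square), "cx", "cy" (the principal point, pixels), "rvec" (rotation vector, rad) and "tvec" (3), from world to camera coordinates, as OpenCV has them. Camera axes: x right, y down, z forward; pixel columns grow to the right and rows downward; lengths in m; the calibration is good to about 2 mm. A picture is of the moment at which its call begins. There is no depth.
- ctrl.finish_job(): hands the job in, once; it reports no verdict.
Trained networks look in a picture, given as the dict that the camera call returned (one of the last four; its "shot" number tells which), for a name from the list of things; names that differ only in an ending like _2 or _b are one class to them, and where a whole thing is asked for, a point or a joint stands for the part that bears it (a point fixed in the world has none). Each returns a list of dicts, best first, with "confidence" (0 to 1); they miss things now and then, are a little off and sometimes report something else, mostly with a low value. They report only what shows in the picture. A call takes as long as a camera call.
- spotter.look_for(query, picture): "centre" ([x, y, z] in m, in world coordinates, good to about 4 mm: the middle of the surface that is visible of it).
- spotter.outline_of(query, picture): "region" (480x640 bool, what is visible of it).
- spotter.mark_of(query, picture): "centre" ([x, y, z] in m, in world coordinates, good to about 4 mm: a listed point, or the origin of a listed thing).
The state is a dict: "t": time; "q": joint angles; "dq": joint speeds; "effort": joint torques, N m; "tool_pos": TCP position; "tool_rot": TCP orientation; "contact_force": force on the tool from outside, world axes, zero at the start; "wrist_torque": the same for the moment, N m; "opening": finger opening in m.
Only numpy, scipy, OpenCV 4.12 (cv2) and the standard library are available. Lean on these libraries where they do the work, as an engineer would, in place of code of your own. Each camera call takes 0.05 s, during which the arm holds its last target.

TASK

Open the combination padlock on the strongbox: turn its dial anticlockwise (rising numbers) to 7 without running on to 8, then clockwise back to 4 - it clicks at every number. Then pull the shackle open while it is still hooked on the staple, take the padlock off the staple and finish holding it still in the gripper, its shackle open and its dial facing up, at least 10 cm above the lid. Leave the tweezers and pliers on the bench alone.

Things in the scene. Friction and masses are not known exactly. Their poses are not given: they have to be found in the camera images.
- lock_center (a point): Centre (half-way up) of the brass padlock's body, about 0.5 kg, lying on its back, dial up, on the strongbox lid. Its axes: +x from body to shackle, z up. Body 60 in x, 54 in y, 29 mm high: grip its two y sides. Fixed lips 8 mm high, 4 thick, 1.5 mm beside those sides keep it from turning, so the sides are free from 8 to 29 mm above the lid.
- dial_knob (a point): On the dial's vertical axis at the padlock's middle, half-way up its round knurled steel knob: diameter 27, from 33 to 49 mm above the lid (this point 41 mm above it). Under it a black disc, diameter 49, 4 mm thick, with numbers 0 to 9 (0 red, others white) rising clockwise seen from above. Index: a red mark on the brass beside the disc, on the shackle side (+x of lock_center).
- dial (a joint): Turn of the dial, rad, growing anticlockwise seen from above; number at the index = value / 0.6283 (7 is 4.40, 4 is 2.51). Starts between about 3 and 5. Spring stop at every number: about 0.055 N m to leave it; let go within 0.2 rad, it settles to 0.06. Of two slotted rings inside, turning up to 7 carries one there, 4 sets the other; each must be right to 0.2 rad.
- shackle (a joint): How far the shackle is drawn out of the padlock's body, m: 0 closed, 0.026 fully open; locked, it gives only 1 mm. About 2 N of friction keeps it where it is left, so pushing its bow or tip against something shuts it again. It opens when the gripped body is drawn along its own -x while the staple post holds the bow: first 2 to 3 mm of slack, then 26 mm.
- shackle_bow (a point): Crown of the shackle, a U of 9 mm round steel bar lying level 10.5 mm above the lid; centre of the bar at the U's far end, on the padlock's x axis: 58 mm from lock_center when closed, 84 mm when fully open. Its straight legs lie at y = -16 and +16 mm in the padlock's frame. The staple post stands inside the U.
- shackle_toe (a point): Tip of the U's short (toe) leg at y = +16 mm in the padlock's frame; the other leg never leaves the body. Closed, it is hidden in the body (22 mm from lock_center in x); fully open it is at x = 48, leaving 18 mm free to the body's face at x = 30. To take the padlock off, push it along its +x till the post is in this gap (post centre at x = 36 to 45, best 41), then lift straight up.
- staple_post (a point): Mid height (10.5 mm above the lid) of the upright steel post, 6 mm thick, inside the shackle: one leg of the staple, a wire loop on the lid. Second post 30 mm further along this frame's +y, top bar at most 27 mm above the lid. The frame is the strongbox's; -x points to the padlock's body. At the start the post is at x = 48, y = 0 mm in the padlock's frame.
- chest_top (a point): Centre of the strongbox's lid, on its top face, 80 mm above the bench. Dark green steel box, 154 x 154 x 80 mm, fixed to the bench; the hasp side (front) faces its +x, y runs along the front. A flat steel hasp strap, 2.5 mm thick, lies round the staple, reaching 7 mm past the staple towards the padlock; the padlock slides on the lid itself.
- tweezers: steel tweezers with brown grips (145 x 22 x 10 mm) lying on the bench, a bystander; origin at the centre of the underside
- pliers: pliers with blue grips (131 x 58 x 10 mm) lying on the bench, a bystander; origin at the centre of the underside

How it is judged:
By the outcome, as a careful person would: the job done as asked, in the order asked, and still so for the second after the job is handed in, while the arm keeps its last pose, push and grip.
It also fails if it takes over 64 s, if anything falls off the work surface, if the arm or the gripper's body presses on something with over 40 N, if the wrist force passes 120 N, or if a joint passes its speed limit or range.

## Working session

There is one attempt and no reset: what is moved stays moved. The work goes in short steps, Python scripts to look and compute and a shell command to move; the robot and the scene stay as the last step left them, time stands still between calls to the robot, and variables do not carry over. Pictures are saved under pics/ and viewed, and the job is handed in when it is done.

```bash
ls; mkdir -p pics; cat > h.py <<'E'
import numpy as np,cv2
from station import ctrl,eyes,spotter
from scipy.spatial.transform import Rotation as R
def proj(p,P):
    f=240/np.tan(np.radians(p["vertical_fov"]/2))
    c=R.from_rotvec(p["rvec"]).as_matrix()@np.array(P)+np.array(p["tvec"])
    return f*c[0]/c[2]+p["cx"],f*c[1]/c[2]+p["cy"]
def ray(p,u,v,z):
    f=240/np.tan(np.radians(p["vertical_fov"]/2))
    M=R.from_rotvec(p["rvec"]).as_matrix();o=-M.T@np.array(p["tvec"])
    d=M.T@np.array([(u-p["cx"])/f,(v-p["cy"])/f,1]);return o+d*(z-o[2])/d[2]
def save(p,n,box=None,s=1):
    im=p["image"][:,:,::-1]
    if box: x0,y0,x1,y1=map(int,box); im=im[max(y0,0):y1,max(x0,0):x1]
    im=cv2.resize(im,None,fx=s,fy=s,interpolation=cv2.INTER_CUBIC);cv2.imwrite("pics/"+n+".png",im)
E
python3 - <<'E'
from h import *
for n in ["top","side"]:
    p=eyes.get_image(n);save(p,n+"0")
    M=R.from_rotvec(p["rvec"]).as_matrix();print(n,-M.T@np.array(p["tvec"]),M[2],p["vertical_fov"],p["cx"],p["cy"])
    for q in ["lock_center","dial_knob","shackle_bow","staple_post","chest_top","tweezers","pliers"]:
        for r in spotter.mark_of(q,p)[:2]: print(q,np.round(r["centre"],4),round(r["confidence"],2),np.round(proj(p,r["centre"])))
o=ctrl.get_obs();print(o);print(ctrl.finger_overhang)
E
```

```text
pics
top [ 0.45125189 -0.15144707  0.9257864 ] [ 0.13649908  0.03480484 -0.9900286 ] 57.40891775382278 326.88796031542654 243.11667880444264
lock_center [ 0.4734 -0.0331  0.0974] 0.94 [279. 291.]
shackle_bow [0.4355 0.0092 0.0919] 0.48 [257. 311.]
staple_post [0.4365 0.0043 0.0877] 0.74 [260. 311.]
chest_top [ 0.4803 -0.0383  0.0758] 0.6 [283. 288.]
chest_top [ 0.6442 -0.3056  0.0021] 0.16 [415. 213.]
tweezers [ 6.458e-01 -3.024e-01  3.000e-04] 0.5 [413. 213.]
pliers [ 0.585  -0.1921  0.0021] 0.75 [361. 240.]
pliers [ 0.471  -0.0319  0.1012] 0.33 [278. 292.]
side [ 0.26269428 -0.75028402  0.59835754] [ 0.36421627  0.71468661 -0.59713446] 57.873537240618 325.55932748934003 247.34213907622853
lock_center [ 0.471  -0.0314  0.0926] 0.61 [257. 231.]
dial_knob [ 0.4722 -0.0316  0.1189] 0.81 [256. 220.]
shackle_bow [ 0.5819 -0.1928  0.0013] 0.75 [341. 295.]
shackle_bow [0.4349 0.0088 0.0919] 0.37 [234. 226.]
staple_post [ 0.4387 -0.0008  0.0908] 0.88 [237. 228.]
staple_post [ 0.479  -0.0333  0.0818] 0.5 [262. 235.]
chest_top [ 0.482  -0.0326  0.0839] 0.65 [263. 233.]
chest_top [ 0.5829 -0.1912  0.0032] 0.64 [341. 294.]
pliers [ 0.5793 -0.1899  0.0011] 0.6 [339. 295.]
{'t': 0.8, 'q': array([ 1.10196603e+00,  5.26696583e-02,  1.61289044e+00, -4.06336825e-06,
        1.47599786e+00, -1.18979287e-01]), 'dq': array([ 1.84653957e-03, -1.76774769e-03, -9.78775956e-04,  1.35953925e-03,
        9.43318998e-05, -2.49237004e-04]), 'effort': array([-1.30267299e-04, -3.93651474e+01, -3.70436025e+01, -2.15941332e-04,
        6.13079355e-04, -9.83548858e-06]), 'tool_pos': array([0.21420245, 0.58712642, 0.40472812]), 'tool_rot': array([5.46743363e-01, 3.09363680e+00, 5.03131504e-05]), 'contact_force': array([-0.27383158, -0.53076564,  0.38787857]), 'wrist_torque': array([-0.02931619, -0.0333577 , -0.02447425]), 'opening': 0.08544524929607927}
0.1734
```

```bash
python3 - <<'E'
from h import *
p=eyes.get_image("top");save(p,"t1",(200,220,360,360),5)
p=eyes.get_image("side");save(p,"s1",(180,170,340,300),5)
E
```

```text
(no output)
```

View pics/top0.png

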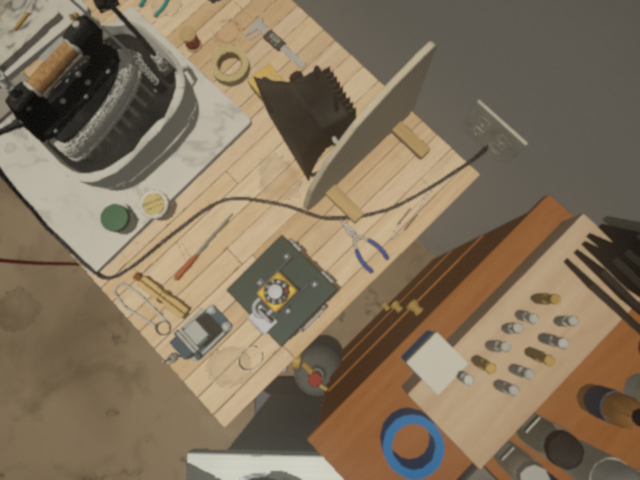

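View pics/t1.png

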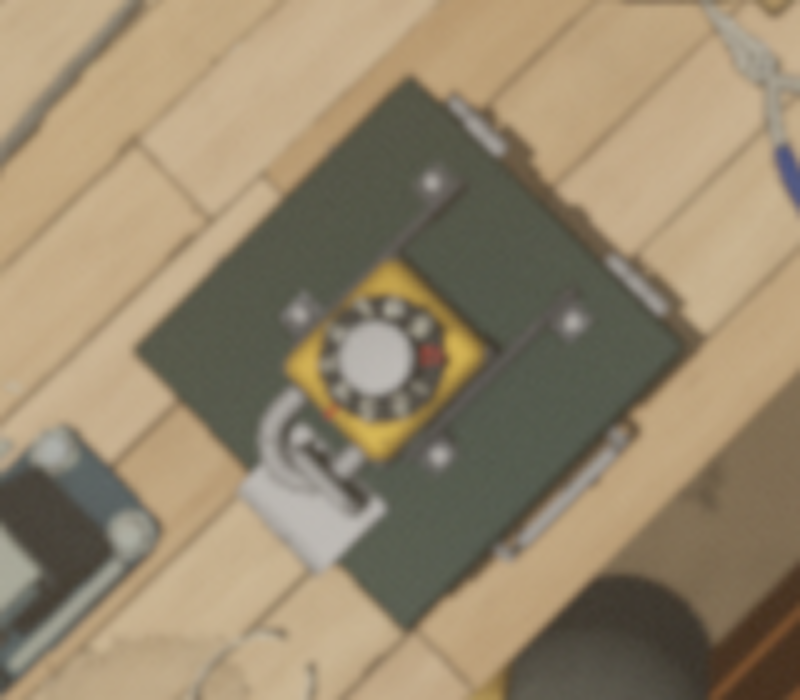

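View pics/s1.png

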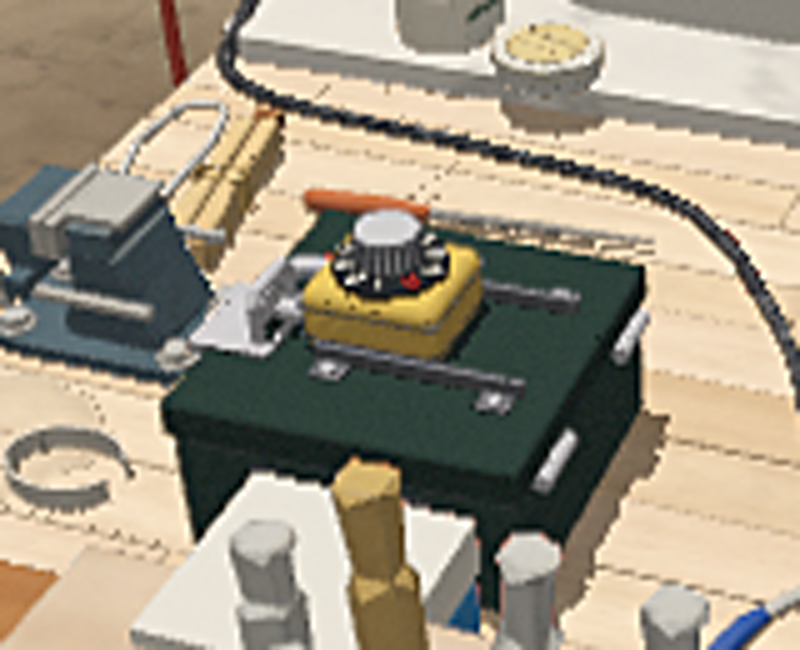

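View pics/side0.png

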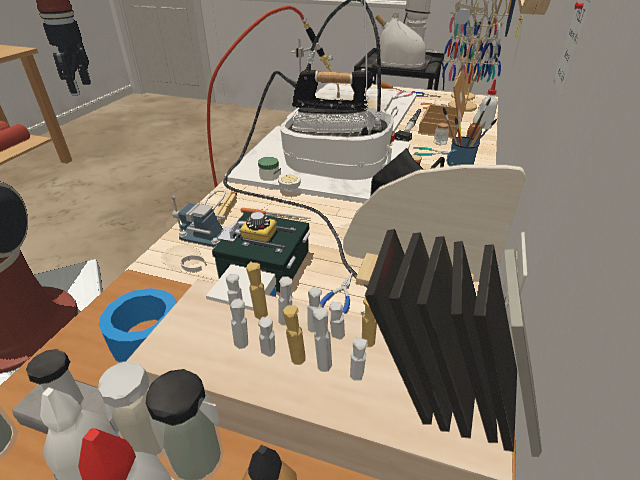

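```bash
python3 - <<'E'
from h import *
p=eyes.get_image("top")
def px(u,v): return u/5+200,v/5+220
cs=[ray(p,*px(*c),0.08) for c in [(410,78),(690,345),(408,628),(136,348)]]
print(np.round(cs,4),np.round(np.mean(cs,0),4))
for i in range(4): d=cs[(i+1)%4]-cs[i];print(np.linalg.norm(d),np.degrees(np.arctan2(d[1],d[0])))
body=[ray(p,*px(*c),0.109) for c in [(393,258),(490,352),(382,462),(285,365)]]
print("body",np.round(body,4),np.mean(body,0))
for i in range(4): d=body[(i+1)%4]-body[i];print(np.linalg.norm(d),np.degrees(np.arctan2(d[1],d[0])))
knob=ray(p,*px(378,357),0.129);print("knobtop",knob)
disc=ray(p,*px(383.5,357),0.113);print("disc",disc)
z0=ray(p,*px(430,355),0.113);ix=ray(p,*px(332,412),0.109)
for c in (disc,np.mean(body,0),knob):
  a0=np.arctan2(*(z0-c)[1::-1]);ai=np.arctan2(*(ix-c)[1::-1]);print(np.degrees(a0),np.degrees(ai),(a0-ai)%(2*np.pi)/.6283)
for P in [(.214,.587,.24),(.3,.4,.24),(.4,.15,.24),(.37,.1,.24)]: print(P,proj(p,P))
E
```

```text
[[ 0.5821 -0.0335  0.08  ]
 [ 0.4791 -0.1442  0.08  ]
 [ 0.3712 -0.0383  0.08  ]
 [ 0.4755  0.0702  0.08  ]] [ 0.477  -0.0364  0.08  ]
0.15115676294961705 -132.92640579238454
0.15116787557227196 135.54568111975908
0.15054231069112942 46.12528343817422
0.1486613806899662 -44.23524605712706
body [[ 0.5093 -0.0329  0.109 ]
 [ 0.4747 -0.0701  0.109 ]
 [ 0.4338 -0.0309  0.109 ]
 [ 0.469   0.0064  0.109 ]] [ 0.47173168 -0.03189169  0.109     ]
0.0507814064351858 -132.94296109330412
0.05664900476598707 136.23636783404262
0.05130808144245867 46.64296989568984
0.05628827447891059 -44.30372936648284
knobtop [ 0.47188871 -0.03135033  0.129     ]
disc [ 0.47232649 -0.03098499  0.113     ]
-86.90535840910877 136.7193700531652 3.7883137142044085
-84.66321555830771 134.55310052412543 3.910773225288128
-85.36158964528852 135.56003733612184 3.8634020809983034
(0.214, 0.587, 0.24) (np.float64(-141.20386817172107), np.float64(453.83182112708994))
(0.3, 0.4, 0.24) (np.float64(-16.005504357090558), np.float64(398.020767871853))
(0.4, 0.15, 0.24) (np.float64(147.72982930581605), np.float64(334.50946605432034))
(0.37, 0.1, 0.24) (np.float64(178.31288822156495), np.float64(354.7953770648163))
```

```bash
cat >> h.py <<'E'
def go(P,phi,o=None):
    o=o or ctrl.get_obs()
    T=R.from_rotvec(o["tool_rot"]);t=np.array(o["tool_pos"])
    d=T.inv().apply(np.array(P)-t)*1000
    M=T.as_matrix();cur=np.degrees(np.arctan2(M[1,1],M[0,1]))
    # desired rotation in the tool frame
    f=np.radians(phi);y=np.array([np.cos(f),np.sin(f),0]);z=np.array([0,0,-1.]);x=np.cross(y,z)
    rv=(T.inv()*R.from_matrix(np.c_[x,y,z])).as_rotvec()
    print("t",round(o["t"],2),"pos",np.round(t,4),"phi",round(cur,2),"tilt z",np.round(M[:,2],4),"q6",round(o["q"][5],3),"op",round(o["opening"],4),"F",np.round(o["contact_force"],1),"Tq",np.round(o["wrist_torque"],2))
    print("shift tool mm",np.round(d,1),"norm",round(np.linalg.norm(d),1),"turn",np.round(rv,4))
E
python3 - <<'E'
from h import *
go((.472,-.032,.36),20)
p=eyes.get_image("top");print(ray(p,80,263,0))
E
python3 -m crank '[[0,0,0,-27,-29,0,-1],[0,0,0,-27,-29,0,-1],[0,0,0,-27,-29,0,-1],[0,0,0,-27,-29,0,-1],[0,0,0,-27,-29,0,-1],[0,0,0,-27,-29,0,-1],[0,0,0,-27,-29,0,-1],[0,0,0,-27,-29,0,-1]]' 20
```

```text
t 0.95 pos [0.2142 0.5871 0.4047] phi 69.96 tilt z [ 0.  0. -1.] q6 -0.119 op 0.0856 F [-0.2 -0.3 -0.6] Tq [ 0.06 -0.05  0.01]
shift tool mm [-454.4 -493.3   44.7] norm 672.1 turn [1.000e-04 0.000e+00 8.719e-01]
[0.53139249 0.41440379 0.        ]
t: 1.67
tool_pos: [0.3393, 0.2899, 0.403]
tool_rot: [0.524, 3.097, 0.002]
contact_force: [0.9, -0.1, 0.5]
opening: 0.0854
```

```bash
python3 -m crank '[[0,0,0.1,-27,-29,3,-1],[0,0,0.1,-24,-31,3,-1],[0,0,0.1,-21,-33,3,-1],[0,0,0.1,-18,-35,3,-1],[0,0,0.1,-14,-37,3,-1],[0,0,0.1,-10,-38,3,-1],[0,0,0.1,-6,-30,3,-1],[0,0,0.1,0,0,3,-1]]'
python3 -c "
from h import *
go((.472,-.032,.36),20)"
```

```text
t: 2.33
tool_pos: [0.2981, 0.0314, 0.3802]
tool_rot: [1.742, 2.602, 0.007]
contact_force: [0.8, 1.4, 0.0]
opening: 0.0855
t 2.33 pos [0.2981 0.0314 0.3802] phi 22.39 tilt z [ 0.0111 -0.0018 -0.9999] q6 -0.536 op 0.0855 F [0.8 1.4 0. ] Tq [ 0.01 -0.02  0.02]
shift tool mm [-124.7  136.4   22.3] norm 186.1 turn [0.0098 0.0057 0.0416]
```

```bash
python3 -m crank '[[0.005,0.003,0.02,-25,27,4,-1],[0.005,0.003,0.02,-25,27,4,-1],[0,0,0,-25,27,4,-1],[0,0,0,-25,27,4,-1],[0,0,0,-20,22,4,-1],[0,0,0,0,0,0,-1]]'
python3 -c "
from h import *
go((.472,-.032,.36),20)"
```

```text
t: 2.83
tool_pos: [0.4644, -0.0417, 0.3673]
tool_rot: [1.805, 2.545, 0.016]
contact_force: [-0.7, -0.6, 0.0]
opening: 0.0856
t 2.83 pos [ 0.4644 -0.0417  0.3673] phi 19.32 tilt z [ 0.0236 -0.004  -0.9997] q6 -0.587 op 0.0856 F [-0.7 -0.6  0. ] Tq [-0.04  0.06  0.03]
shift tool mm [ 6.7 10.3  7.4] norm 14.3 turn [ 0.0209  0.0117 -0.012 ]
```

```bash
python3 -m crank '[[0.02,0.012,-0.012,7,10,7,-1],[0,0,0,0,0,0,-1]]'
python3 -c "
from h import *
go((.472,-.032,.32),20)
p=eyes.get_image('top');save(p,'t2',(200,200,360,340),5)
p=eyes.get_image('side');save(p,'s2',(180,130,340,260),5)"
```

```text
t: 3.0
tool_pos: [0.4731, -0.0328, 0.3596]
tool_rot: [-1.803, -2.569, 0.001]
contact_force: [-0.2, -0.5, -0.6]
opening: 0.0853
t 3.0 pos [ 0.4731 -0.0328  0.3596] phi 19.89 tilt z [-0.0027  0.0013 -1.    ] q6 -0.574 op 0.0853 F [-0.2 -0.5 -0.6] Tq [ 0.    0.03 -0.  ]
shift tool mm [ 1.  -0.7 39.6] norm 39.7 turn [-0.0021 -0.0021 -0.0019]
```

View pics/s2.png

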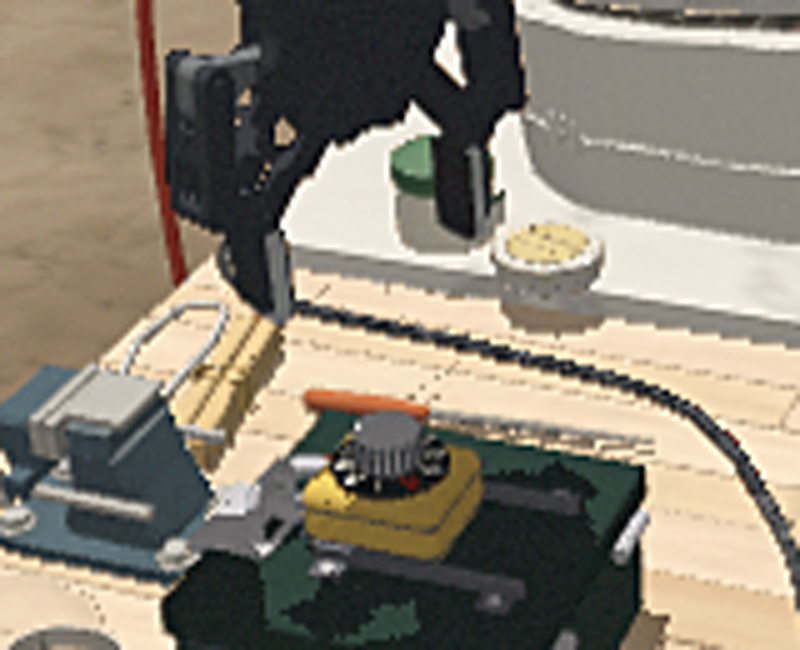

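View pics/t2.png

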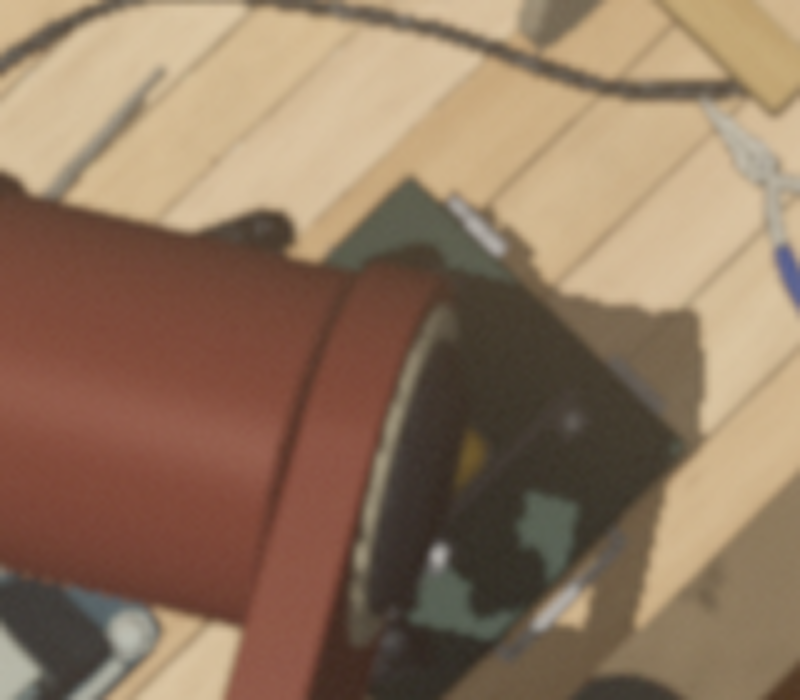

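```bash
python3 -m crank '[[-0.002,-0.002,0,1,-0.7,30,-1],[0,0,0,0,0,25,-1],[0,0,0,0,0,14,-1],[0,0,0,0,0,0,-1]]'
python3 -c "
from h import *
go((.472,-.032,.289),20)
p=eyes.get_image('side');save(p,'s3',(180,130,340,260),5)
for z in (.12,.13,.14,.15):
  for s in (-1,1): u=proj(p,(.472+s*.0427*.94,-.032+s*.0427*.342,z)); print(z,s,(u[0]-180)*5,(u[1]-130)*5)
"
```

```text
t: 3.43
tool_pos: [0.4704, -0.0323, 0.2957]
tool_rot: [1.795, 2.56, 0.007]
contact_force: [-0.9, -0.1, -0.6]
opening: 0.085
t 3.43 pos [ 0.4704 -0.0323  0.2957] phi 19.94 tilt z [ 0.015  -0.0051 -0.9999] q6 -0.574 op 0.085 F [-0.9 -0.1 -0.6] Tq [0.02 0.03 0.02]
shift tool mm [-0.2  1.6  6.7] norm 6.9 turn [ 0.0123  0.0099 -0.0011]
0.12 -1 297.2503866486633 491.74644781614757
0.12 1 462.0321657326272 407.6450834454815
0.13 -1 294.2856747236318 470.4511520758531
0.13 1 460.3338342446864 386.9814954126096
0.14 -1 291.2787228293959 448.8524499139538
0.14 1 458.61267061432557 366.0401088532319
0.15 -1 288.2286217629988 426.943810596147
0.15 1 456.8682112972067 344.81528382643216
```

View pics/s3.png

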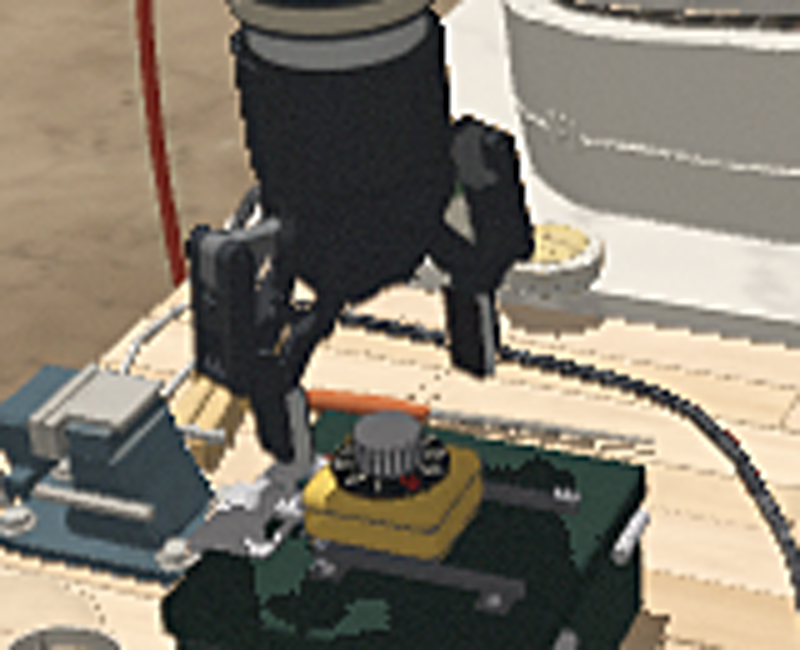

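```bash
python3 -m crank '[[0.012,0.01,0,0,1.6,6,-1],[0,0,0,0,0,0,-1]]'
python3 -c "
from h import *
go((.472,-.032,.289),20)"
```

```text
t: 3.65
tool_pos: [0.4723, -0.0318, 0.2936]
tool_rot: [1.8, 2.569, 0.004]
contact_force: [-0.4, 0.4, 0.2]
opening: 0.085
t 3.65 pos [ 0.4723 -0.0318  0.2936] phi 19.94 tilt z [ 5.3e-03 -9.0e-04 -1.0e+00] q6 -0.573 op 0.085 F [-0.4  0.4  0.2] Tq [-0.   -0.06 -0.  ]
shift tool mm [-0.  -0.4  4.6] norm 4.6 turn [ 0.0047  0.0026 -0.001 ]
```

```bash
python3 -m crank '[[0.005,0.003,0,0,0,4,0],[0,0,0,0,0,0,0.1],[0,0,0,0,0,0,0.2],[0,0,0,0,0,0,0.3],[0,0,0,0,0,0,0.3],[0,0,0,0,0,0,0.3]]' 25
python3 -c "
from h import *
go((.472,-.032,.288),20)
p=eyes.get_image('side');save(p,'s4',(180,130,340,260),5)"
```

```text
t: 4.15
tool_pos: [0.4738, -0.0321, 0.2942]
tool_rot: [1.799, 2.567, 0.004]
contact_force: [0.9, -0.6, 1.0]
opening: 0.03
t 4.15 pos [ 0.4738 -0.0321  0.2942] phi 19.95 tilt z [ 0.0069 -0.0015 -1.    ] q6 -0.573 op 0.03 F [ 0.9 -0.6  1. ] Tq [ 0.02  0.03 -0.  ]
shift tool mm [ 0.8 -1.7  6.2] norm 6.4 turn [ 0.006   0.0038 -0.0009]
```

View pics/s4.png

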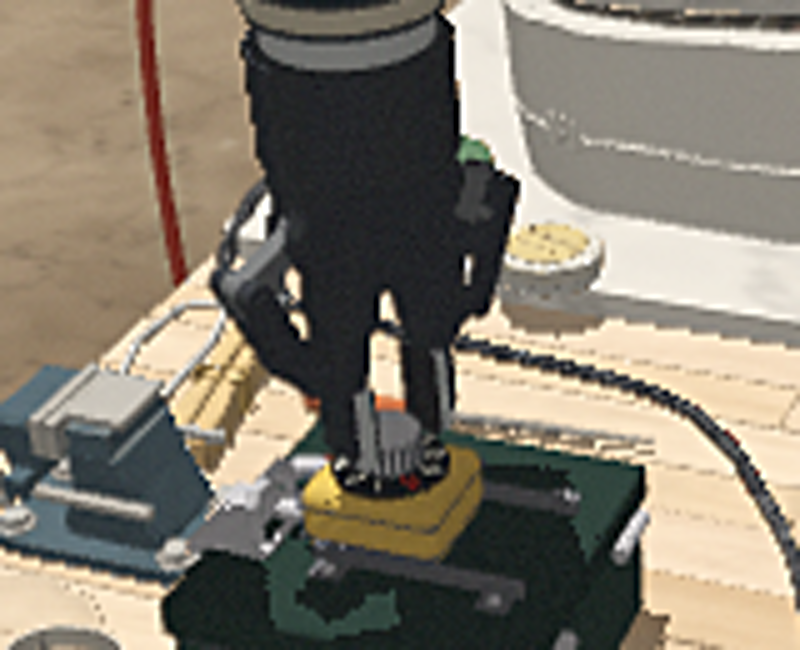

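```bash
python3 -m crank '[[0.006,0.004,0,0.5,-1.5,6,0.3],[0,0,0,0,0,1,0.3]]'
python3 -c "
from h import *
go((.472,-.032,.289),20)"
```

```text
t: 4.37
tool_pos: [0.4724, -0.0323, 0.2872]
tool_rot: [1.803, 2.572, 0.001]
contact_force: [0.0, -0.5, -0.7]
opening: 0.0298
t 4.37 pos [ 0.4724 -0.0323  0.2872] phi 19.95 tilt z [ 6.e-04  0.e+00 -1.e+00] q6 -0.574 op 0.0298 F [ 0.  -0.5 -0.7] Tq [-0.01 -0.    0.01]
shift tool mm [ 0.4 -0.3 -1.8] norm 1.8 turn [ 0.0006  0.0002 -0.0008]
```

```bash
python3 -m crank '[[0,0,0,0.4,-0.3,-1,0.6],[0,0,0,0,0,0,1],[0,0,0,0,0,0,1],[0,0,0,0,0,0,1]]' 30
python3 -c "
from h import *
go((.472,-.032,.289),20)
p=eyes.get_image('side');save(p,'s5',(180,130,340,260),5)"
```

```text
t: 4.7
tool_pos: [0.472, -0.032, 0.2876]
tool_rot: [1.803, 2.572, 0.001]
contact_force: [1.0, -0.4, -0.5]
opening: 0.0256
t 4.7 pos [ 0.472  -0.032   0.2876] phi 19.95 tilt z [ 5.e-04  0.e+00 -1.e+00] q6 -0.573 op 0.0256 F [ 1.  -0.4 -0.5] Tq [ 0.   -0.13  0.01]
shift tool mm [-0.   0.  -1.4] norm 1.4 turn [ 0.0005  0.0001 -0.0009]
```

View pics/s5.png

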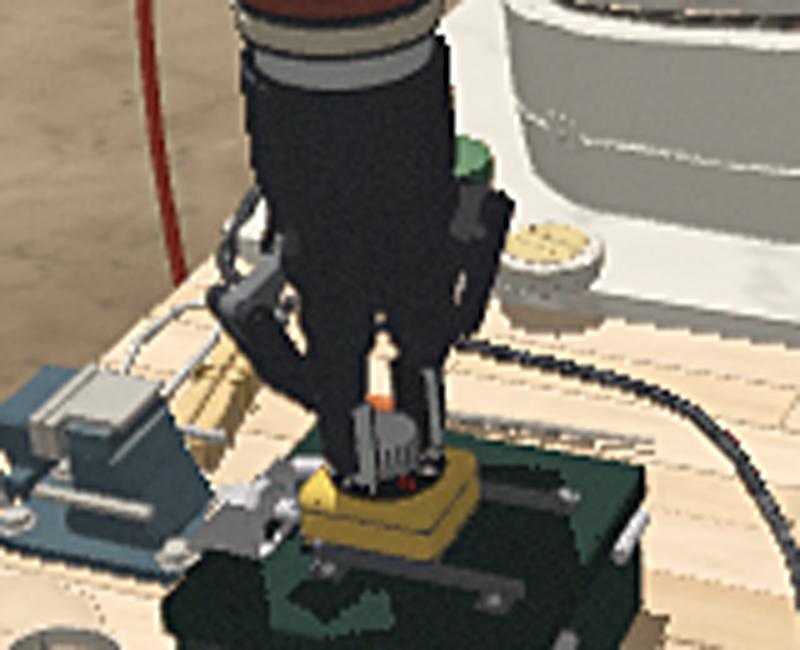

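```bash
python3 -m crank '[[0,0,-0.12,0,0,0,1],[0,0,-0.12,0,0,0,1],[0,0,-0.12,0,0,0,1],[0,0,-0.12,0,0,0,1],[0,0,0,0,0,0,1]]'
python3 -c "
from h import *
go((.472,-.032,.288),128)
p=eyes.get_image('side');save(p,'s6',(210,180,290,250),9)"
```

```text
t: 5.17
tool_pos: [0.4722, -0.0317, 0.2877]
tool_rot: [1.109, 2.938, 0.003]
contact_force: [0.2, -0.5, -1.0]
opening: 0.0257
t 5.17 pos [ 0.4722 -0.0317  0.2877] phi 48.62 tilt z [ 0.0022  0.0014 -1.    ] q6 -1.074 op 0.0257 F [ 0.2 -0.5 -1. ] Tq [-0.23  0.01  0.07]
shift tool mm [-0.1 -0.4 -0.3] norm 0.5 turn [ 0.0016  0.0023 -1.3854]
```

View pics/s6.png

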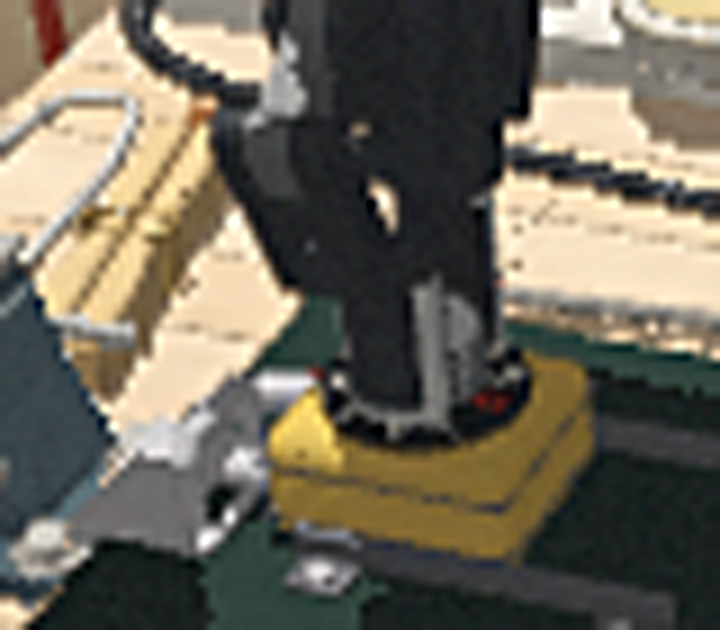

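```bash
python3 -m crank '[[0,0,-0.12,0,-0.3,0,1],[0,0,-0.12,0,0,0,1],[0,0,-0.12,0,0,0,1],[0,0,-0.12,0,0,0,1],[0,0,-0.12,0,0,0,1],[0,0,-0.12,0,0,0,1],[0,0,0,0,0,0,1]]'
python3 -c "
from h import *
go((.472,-.032,.288),128)"
```

```text
t: 5.8
tool_pos: [0.4722, -0.0311, 0.2876]
tool_rot: [-0.005, 3.138, 0.008]
contact_force: [1.2, 0.1, -0.5]
opening: 0.0259
t 5.8 pos [ 0.4722 -0.0311  0.2876] phi 90.19 tilt z [ 0.0039  0.0049 -1.    ] q6 -1.8 op 0.0259 F [ 1.2  0.1 -0.5] Tq [-0.17 -0.16  0.06]
shift tool mm [ 0.2 -0.9 -0.4] norm 1.0 turn [ 0.0034  0.0054 -0.6598]
```

```bash
python3 -m crank '[[0.003,0.005,-0.11,0,-0.8,0,1],[0,0,-0.11,0,0,0,1],[0,0,-0.11,0,0,0,1],[0,0,-0.11,0,0,0,1],[0,0,-0.11,0,0,0,1],[0,0,0,0,0,0,1]]'
python3 -c "
from h import *
go((.472,-.032,.288),128)
p=eyes.get_image('side');save(p,'s7',(210,180,290,250),9)"
```

```text
t: 6.3
tool_pos: [0.4725, -0.0306, 0.2877]
tool_rot: [-0.843, 3.023, 0.011]
contact_force: [1.2, -0.0, -1.2]
opening: 0.0255
t 6.3 pos [ 0.4725 -0.0306  0.2877] phi 121.17 tilt z [ 0.0011  0.0074 -1.    ] q6 -2.341 op 0.0255 F [ 1.2 -0.  -1.2] Tq [-0.06 -0.2   0.08]
shift tool mm [ 1.1 -0.9 -0.3] norm 1.5 turn [ 0.0054  0.0051 -0.1192]
```

View pics/s7.png

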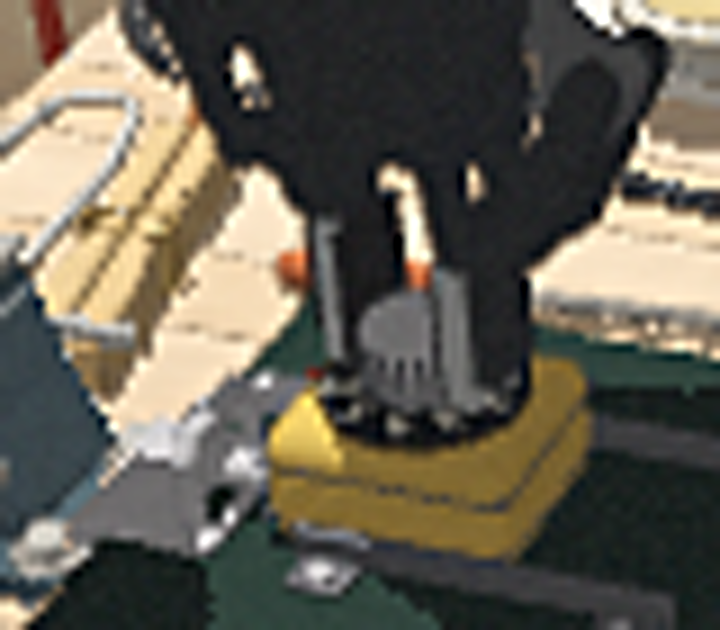

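```bash
python3 -m crank '[[0.005,0.005,-0.115,1,-0.8,0,1],[0,0,0,0,0,0,1]]'
python3 -c "
from h import *
go((.472,-.032,.288),128)"
```

```text
t: 6.52
tool_pos: [0.4722, -0.0305, 0.2878]
tool_rot: [-0.999, 2.975, 0.009]
contact_force: [3.3, 0.3, -4.8]
opening: 0.026
t 6.52 pos [ 0.4722 -0.0305  0.2878] phi 127.13 tilt z [ 9.0e-04  6.7e-03 -1.0e+00] q6 -2.444 op 0.026 F [ 3.3  0.3 -4.8] Tq [-0.16 -0.3   0.03]
shift tool mm [ 1.  -1.  -0.2] norm 1.5 turn [ 0.0047  0.0048 -0.0152]
```

```bash
python3 -m crank '[[0,0,0,0,0,0,0.2],[0,0,0,0,0,0,0.1],[0,0,0,0,0,0,0.1]]'
python3 -c "
from h import *
go((.36,.10,.34),128)"
python3 -m crank '[[0,0,0,0,0,-30,0.1],[0,0,0,0,0,-25,0.1],[0,0,0,0,0,0,0.1]]'
python3 -c "
from h import *
go((.36,.10,.34),128)
p=eyes.get_image('side');save(p,'s8',(210,180,290,250),9)"
```

```text
t: 6.77
tool_pos: [0.4719, -0.0306, 0.2875]
tool_rot: [-0.981, 2.983, 0.01]
contact_force: [0.4, 0.4, -0.3]
opening: 0.0384
t 6.77 pos [ 0.4719 -0.0306  0.2875] phi 126.42 tilt z [-9.0e-04  6.2e-03 -1.0e+00] q6 -2.432 op 0.0384 F [ 0.4  0.4 -0.3] Tq [0.   0.   0.01]
shift tool mm [ 12.3 171.8 -51.6] norm 179.8 turn [ 0.0055  0.003  -0.0276]
t: 7.02
tool_pos: [0.471, -0.0312, 0.3418]
tool_rot: [0.969, -2.983, -0.014]
contact_force: [1.2, -0.3, 0.6]
opening: 0.0389
t 7.02 pos [ 0.471  -0.0312  0.3418] phi 125.98 tilt z [-0.0079  0.0067 -0.9999] q6 -2.425 op 0.0389 F [ 1.2 -0.3  0.6] Tq [-0.03 -0.03 -0.03]
shift tool mm [ 12.7 171.3   3.6] norm 171.9 turn [ 0.0101 -0.0023 -0.0352]
```

View pics/s8.png

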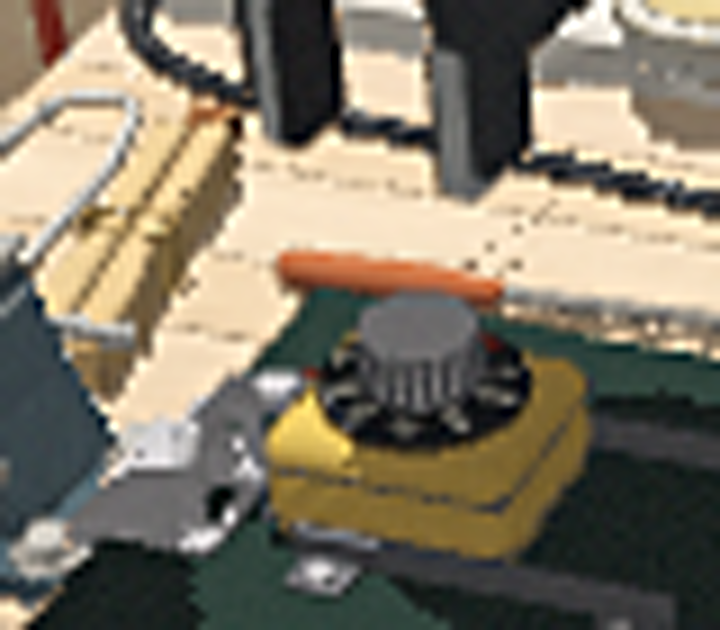

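```bash
python3 - <<'E'
from h import *
p=eyes.get_image('side')
im=p["image"].astype(int)
# expected 0 positions for candidates
for c in [(.472,-.0318)]:
  for n in (6,6.5,6.8,7,7.2,7.5,8):
    a=np.radians(136+36*n)
    for r in (.0195,): u=proj(p,(c[0]+r*np.cos(a),c[1]+r*np.sin(a),.113));print(n,round((u[0]-210)*9),round((u[1]-180)*9))
  for r in (0,.0245):
    for s in(-1,1):
      u=proj(p,(c[0]+s*r*.87,c[1]-s*r*.5,.113));print("disc",r,s,round((u[0]-210)*9),round((u[1]-180)*9))
sub=im[180:250,210:290]
m=(sub[...,0]>sub[...,1]+60)&(sub[...,0]>sub[...,2]+50)
for y,x in zip(*np.nonzero(m)):
  if x>50 and y>33:print((x+.5)*9,(y+.5)*9,sub[y,x])
E
```

```text
6 505 368
6.5 495 355
6.8 486 348
7 478 345
7.2 470 342
7.5 456 338
8 430 336
disc 0 -1 420 383
disc 0 1 420 383
disc 0.0245 -1 312 380
disc 0.0245 1 529 386
490.5 346.5 [78 17 14]
```

```bash
python3 -c "
from h import *
go((.472,-.0315,.288),126)"
python3 -m crank '[[0.01,-0.002,0,-0.5,-1,26,0.1],[0,0,0,0,0,26,0.1],[0,0,0,0,0,0,0.1]]'
python3 -c "
from h import *
go((.472,-.0315,.288),126)"
```

```text
t 7.12 pos [ 0.4701 -0.031   0.3381] phi 126.03 tilt z [-0.0126  0.0079 -0.9999] q6 -2.426 op 0.0385 F [-0.3 -0.2 -0. ] Tq [ 0.05  0.02 -0.02]
shift tool mm [-1.5 -2.3 50. ] norm 50.1 turn [ 0.0138 -0.0056  0.0005]
t: 7.37
tool_pos: [0.4717, -0.0318, 0.2861]
tool_rot: [-0.966, 2.987, -0.003]
contact_force: [0.1, 0.5, 0.1]
opening: 0.0386
t 7.37 pos [ 0.4717 -0.0318  0.2861] phi 125.83 tilt z [ 0.0025 -0.0014 -1.    ] q6 -2.421 op 0.0386 F [0.1 0.5 0.1] Tq [ 0.    0.01 -0.01]
shift tool mm [-0.4  0.1 -1.9] norm 2.0 turn [-0.0026  0.0012 -0.003 ]
```

```bash
python3 -m crank '[[-0.002,0.001,0,-0.3,0,-1.5,0.5],[0,0,0,0,0,0,1],[0,0,0,0,0,0,1],[0,0,0,0,0,0,1]]' 30
python3 -c "
from h import *
go((.472,-.0315,.288),18)"
```

```text
t: 7.7
tool_pos: [0.4714, -0.0311, 0.2864]
tool_rot: [0.961, -2.986, -0.007]
contact_force: [1.2, -0.0, -0.1]
opening: 0.0256
t 7.7 pos [ 0.4714 -0.0311  0.2864] phi 125.68 tilt z [-0.0058  0.0029 -1.    ] q6 -2.418 op 0.0256 F [ 1.2 -0.  -0.1] Tq [-0.14 -0.32  0.03]
shift tool mm [-0.3 -0.7 -1.6] norm 1.7 turn [ 1.2000e-03 -7.5000e-03  1.8793e+00]
```

```bash
python3 -m crank '[[0,-0.005,0.12,0,-0.5,0,1],[0,0,0.12,0,0,0,1],[0,0,0.12,0,0,0,1],[0,0,0.12,0,0,0,1],[0,0,0.12,0,0,0,1],[0,0,0.12,0,0,0,1],[0,0,0,0,0,0,1]]'
python3 -c "
from h import *
go((.472,-.0315,.288),17.7)"
```

```text
t: 8.28
tool_pos: [0.4713, -0.0312, 0.2864]
tool_rot: [-0.201, -3.132, -0.011]
contact_force: [0.6, -0.1, 0.8]
opening: 0.0259
t 8.28 pos [ 0.4713 -0.0312  0.2864] phi 82.66 tilt z [-0.0029  0.007  -1.    ] q6 -1.67 op 0.0259 F [ 0.6 -0.1  0.8] Tq [-0.14 -0.16  0.02]
shift tool mm [-0.7 -0.2 -1.6] norm 1.7 turn [ 0.0037 -0.007   1.1338]
```

```bash
python3 -m crank '[[0.003,-0.006,0.12,-0.5,0,0,1],[0,0,0.12,0,0,0,1],[0,0,0.12,0,0,0,1],[0,0,0.12,0,0,0,1],[0,0,0.12,0,0,0,1],[0,0,0.12,0,0,0,1],[0,0,0,0,0,0,1]]'
python3 -c "
from h import *
go((.472,-.0315,.288),17.7)"
```

```text
t: 8.87
tool_pos: [0.4714, -0.0305, 0.2864]
tool_rot: [-1.311, -2.853, -0.009]
contact_force: [0.1, -0.3, 0.4]
opening: 0.0256
t 8.87 pos [ 0.4714 -0.0305  0.2864] phi 40.64 tilt z [ 0.001   0.0059 -1.    ] q6 -0.935 op 0.0256 F [ 0.1 -0.3  0.4] Tq [-0.01 -0.14 -0.03]
shift tool mm [-1.1 -0.2 -1.6] norm 1.9 turn [ 0.0038 -0.0047  0.4005]
```

```bash
python3 -m crank '[[0.003,-0.004,0.12,-0.5,0,0,1],[0,0,0.12,0,0,0,1],[0,0,0.11,0,0,0,1],[0,0,0,0,0,0,1]]'
python3 -c "
from h import *
go((.472,-.0315,.288),17.7)"
```

```text
t: 9.2
tool_pos: [0.4717, -0.0301, 0.2864]
tool_rot: [-1.781, -2.586, -0.007]
contact_force: [0.5, 0.0, 2.2]
opening: 0.0258
t 9.2 pos [ 0.4717 -0.0301  0.2864] phi 20.9 tilt z [ 9.0e-04  4.4e-03 -1.0e+00] q6 -0.589 op 0.0258 F [0.5 0.  2.2] Tq [-0.03 -0.19 -0.  ]
shift tool mm [-1.4 -0.2 -1.6] norm 2.1 turn [ 0.0023 -0.0039  0.0559]
```

```bash
python3 -m crank '[[0.002,-0.003,0.055,-1,0,0,1],[0,0,0,0,0,0,0.3],[0,0,0,0,0,0,0.1],[0,0,0,0,0,0,0.1]]'
python3 -m crank '[[0,0,0,0,0,-30,0.1],[0,0,0,0,0,-25,0.1],[0,0,0,0,0,0,0.1]]'
python3 - <<'E'
from h import *
go((.472,-.0315,.34),46)
p=eyes.get_image('side');save(p,'s9',(210,180,290,250),9)
for n in (3.5,3.8,4,4.2,4.5):
    a=np.radians(136+36*n);c=(.472,-.0318)
    u=proj(p,(c[0]+.0195*np.cos(a),c[1]+.0195*np.sin(a),.113));print(n,round((u[0]-210)*9)+5,round((u[1]-180)*9))
E
```

```text
t: 9.53
tool_pos: [0.4712, -0.0303, 0.2852]
tool_rot: [-1.822, -2.552, -0.002]
contact_force: [0.2, -0.0, -0.3]
opening: 0.0385
t: 9.78
tool_pos: [0.47, -0.0306, 0.3384]
tool_rot: [-1.805, -2.554, 0.005]
contact_force: [1.3, 0.2, 0.5]
opening: 0.0387
t 9.78 pos [ 0.47   -0.0306  0.3384] phi 19.52 tilt z [-0.0133  0.0056 -0.9999] q6 -0.565 op 0.0387 F [1.3 0.2 0.5] Tq [-0.01  0.03 -0.02]
shift tool mm [-1.5  1.6 -1.6] norm 2.7 turn [-0.0082 -0.012  -0.4623]
3.5 443 429
3.8 459 425
4 469 422
4.2 478 418
4.5 490 411
```

View pics/s9.png

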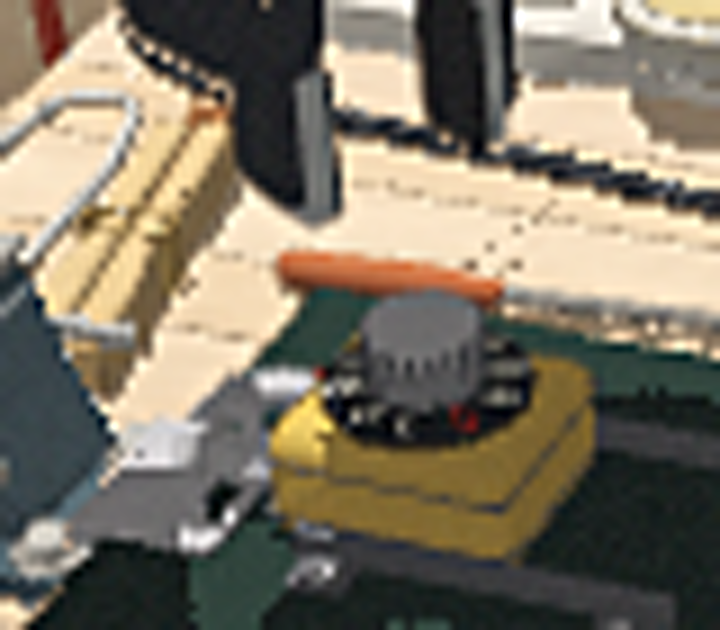

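```bash
python3 -m crank '[[-0.008,-0.012,-0.115,0,0,0,-1],[0,0,-0.115,0,0,0,-1],[0,0,-0.115,0,0,0,-1],[0,0,-0.115,0,0,0,-1],[0,0,0,0,0,0,-1]]'
python3 -c "
from h import *
go((.472,-.0315,.29),46)"
```

```text
t: 10.25
tool_pos: [0.4677, -0.0306, 0.3304]
tool_rot: [-1.132, -2.92, 0.009]
contact_force: [-0.2, -0.0, 0.3]
opening: 0.0854
t 10.25 pos [ 0.4677 -0.0306  0.3304] phi 47.62 tilt z [-0.011  -0.0017 -0.9999] q6 -1.054 op 0.0854 F [-0.2 -0.   0.3] Tq [-0.02 -0.02 -0.  ]
shift tool mm [-4.1  2.6 40.3] norm 40.6 turn [-0.0088 -0.0069  0.0283]
```

```bash
python3 -m crank '[[-0.008,-0.007,0.028,-4,2.5,15,-1],[0,0,0,0,0,25,-1],[0,0,0,0,0,0,-1]]'
python3 -c "
from h import *
go((.472,-.0315,.26),46)"
```

```text
t: 10.5
tool_pos: [0.4715, -0.0315, 0.2871]
tool_rot: [-1.185, -2.908, 0.002]
contact_force: [-0.3, 0.0, -1.7]
opening: 0.0852
t 10.5 pos [ 0.4715 -0.0315  0.2871] phi 45.67 tilt z [-2.e-03 -7.e-04 -1.e+00] q6 -1.021 op 0.0852 F [-0.3  0.  -1.7] Tq [0.01 0.05 0.  ]
shift tool mm [-0.3  0.4 27.1] norm 27.1 turn [-0.0019 -0.001  -0.0057]
```

```bash
python3 -m crank '[[-0.002,-0.001,-0.005,0,0.4,14,-1],[0,0,0,0,0,12,-0.8],[0,0,0,0,0,0,-0.45],[0,0,0,0,0,0,-0.45],[0,0,0,0,0,0,-0.45]]'
python3 -c "
from h import *
go((.472,-.0315,.26),46)
p=eyes.get_image('side');save(p,'s10',(200,160,310,260),7)
for z in (.08,.085,.09,.095,.1):
  for s in (-1,1): u=proj(p,(.472+s*.035*.695,-.0315+s*.035*.72,z)); print(z,s,round((u[0]-200)*7),round((u[1]-160)*7))
"
```

```text
t: 10.92
tool_pos: [0.4711, -0.0312, 0.2589]
tool_rot: [-1.182, -2.905, 0.002]
contact_force: [0.7, 0.2, 0.6]
opening: 0.0621
t 10.92 pos [ 0.4711 -0.0312  0.2589] phi 45.71 tilt z [-5.1e-03  8.0e-04 -1.0e+00] q6 -1.022 op 0.0621 F [0.7 0.2 0.6] Tq [ 0.02 -0.02  0.05]
shift tool mm [-0.8  0.5 -1.1] norm 1.4 turn [-0.003  -0.0042 -0.005 ]
0.08 -1 356 598
0.08 1 454 467
0.085 -1 354 584
0.085 1 453 454
0.09 -1 353 569
0.09 1 452 440
0.095 -1 351 555
0.095 1 450 426
0.1 -1 349 541
0.1 1 449 412
```

View pics/s10.png

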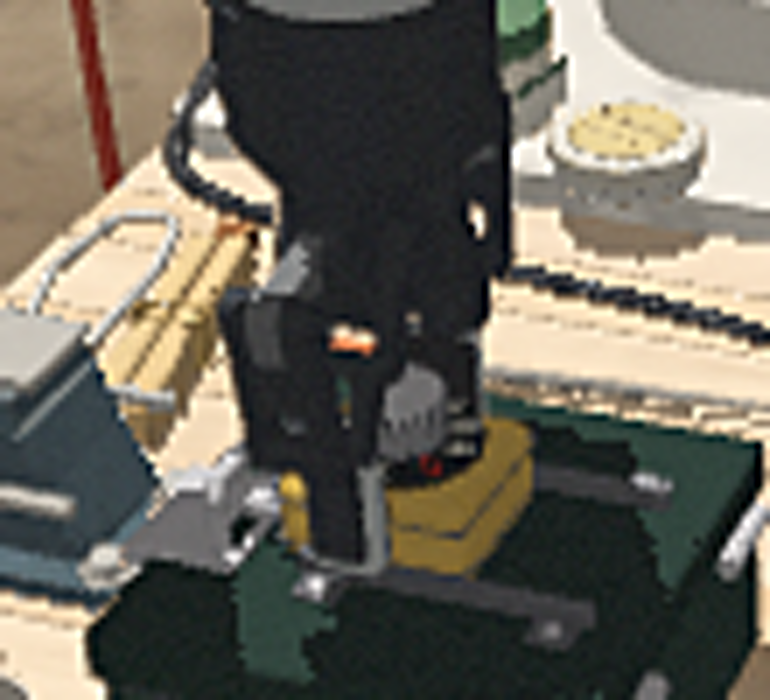

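```bash
python3 -m crank '[[-0.003,-0.004,-0.005,-0.8,0.5,-2,-0.4],[0,0,0,0,0,0,-0.2],[0,0,0,0,0,0,0.2],[0,0,0,0,0,0,0.5],[0,0,0,0,0,0,0.5]]' 60
python3 -c "
from h import *
go((.472,-.0315,.26),46)"
```

```text
t: 11.38
tool_pos: [0.4727, -0.0315, 0.2635]
tool_rot: [1.175, 2.909, 0.002]
contact_force: [0.1, -0.1, -2.3]
opening: 0.0526
t 11.38 pos [ 0.4727 -0.0315  0.2635] phi 46.01 tilt z [ 4.4e-03 -7.0e-04 -1.0e+00] q6 -1.027 op 0.0526 F [ 0.1 -0.1 -2.3] Tq [ 0.01 -0.06  0.02]
shift tool mm [ 0.5 -0.5  3.5] norm 3.5 turn [0.0025 0.0036 0.0002]
```

```bash
python3 -m crank '[[0,0,0,-4,0,0,1],[0,0,0,-4,0,0,1],[0,0,0,0,0,0,1]]'
python3 -c "
from h import *
go((.472,-.0315,.26),46)"
```

```text
t: 11.63
tool_pos: [0.4781, -0.0366, 0.2634]
tool_rot: [-1.175, -2.912, -0.004]
contact_force: [0.3, -1.5, -3.4]
opening: 0.0526
t 11.63 pos [ 0.4781 -0.0366  0.2634] phi 46.04 tilt z [-3.0e-04  2.9e-03 -1.0e+00] q6 -1.037 op 0.0526 F [ 0.3 -1.5 -3.4] Tq [-0.13 -0.18 -0.04]
shift tool mm [ 7.9 -0.6  3.4] norm 8.6 turn [ 0.0019 -0.0022  0.0006]
```

```bash
python3 -m crank '[[0.002,-0.002,0,-4,0,0.5,1],[0,0,0,-4,0,0,1],[0,0,0,-4,0,0,1],[0,0,0,-4,0,0,1],[0,0,0,0,0,0,1]]'
python3 -c "
from h import *
go((.4727,-.0315,.2635),46)"
```

```text
t: 12.05
tool_pos: [0.4892, -0.0464, 0.2637]
tool_rot: [-1.169, -2.902, -0.006]
contact_force: [0.5, -0.9, -1.4]
opening: 0.0527
t 12.05 pos [ 0.4892 -0.0464  0.2637] phi 46.13 tilt z [-0.0106  0.0085 -0.9999] q6 -1.054 op 0.0527 F [ 0.5 -0.9 -1.4] Tq [-0.1  -0.14 -0.04]
shift tool mm [22.2 -0.7  0.5] norm 22.2 turn [-0.0013 -0.0136  0.0022]
```

```bash
python3 -m crank '[[0,-0.006,0,-3,0,0,1],[0,-0.006,0,-3,0,0,1],[0,0,0,-2,0,0,1],[0,0,0,-2,0,0,1]]'
python3 -c "
from h import *
go((.4727,-.0315,.2635),46)"
```

```text
t: 12.38
tool_pos: [0.4957, -0.0524, 0.2636]
tool_rot: [-1.169, -2.905, -0.002]
contact_force: [-5.2, 4.2, 2.9]
opening: 0.0525
t 12.38 pos [ 0.4957 -0.0524  0.2636] phi 46.17 tilt z [-0.0092  0.0053 -0.9999] q6 -1.062 op 0.0525 F [-5.2  4.2  2.9] Tq [0.67 0.63 0.11]
shift tool mm [31.1 -0.8  0.4] norm 31.1 turn [-0.0026 -0.0103  0.003 ]
```

```bash
python3 -m crank '[[0,-0.008,0,-2,0,0,1],[0,0,0,-1,0,0,1],[0,0,0,0,0,0,1]]'
python3 -c "
from h import *
go((.4727,-.0315,.2635),46)
p=eyes.get_image('side');save(p,'s11',(200,160,310,260),7)"
```

```text
t: 12.63
tool_pos: [0.4968, -0.0531, 0.2637]
tool_rot: [-1.167, -2.902, -0.002]
contact_force: [-1.5, 0.8, -1.2]
opening: 0.0524
t 12.63 pos [ 0.4968 -0.0531  0.2637] phi 46.19 tilt z [-0.0123  0.0065 -0.9999] q6 -1.064 op 0.0524 F [-1.5  0.8 -1.2] Tq [-0.04  0.02 -0.04]
shift tool mm [32.3 -1.   0.6] norm 32.4 turn [-0.0038 -0.0134  0.0034]
```

View pics/s11.png

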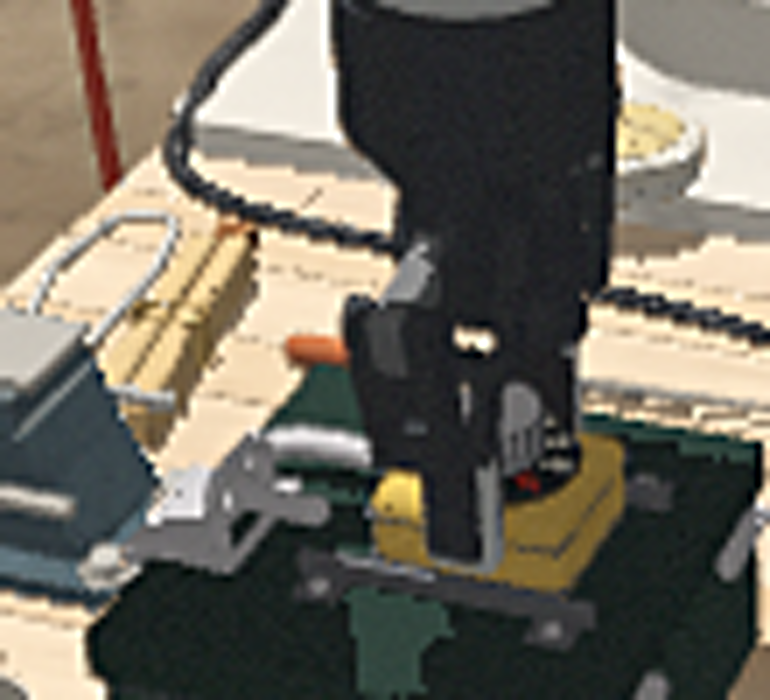

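```bash
python3 -m crank '[[-0.003,-0.005,0.001,5,-0.3,-0.8,1],[0,-0.004,0,5,-0.3,0,1],[0,-0.003,0,5,-0.2,0,1],[0,0,0,5,0,0,1],[0,0,0,0,0,0,1]]'
python3 -c "
from h import *
go((.4687,-.0277,.2635),46)"
```

```text
t: 13.1
tool_pos: [0.481, -0.0394, 0.2636]
tool_rot: [1.173, 2.908, -0.001]
contact_force: [-0.3, 1.8, -3.3]
opening: 0.0523
t 13.1 pos [ 0.481  -0.0394  0.2636] phi 46.08 tilt z [ 0.0052 -0.0028 -1.    ] q6 -1.039 op 0.0523 F [-0.3  1.8 -3.3] Tq [ 0.24 -0.06  0.03]
shift tool mm [16.9 -0.1 -0. ] norm 16.9 turn [0.0015 0.0057 0.0014]
```

```bash
python3 -m crank '[[0.001,0.003,0.001,5,0,0,1],[0,0.002,0,5,0,0,1],[0,0,0,5,0,0,1],[0,0,0,1,0,0,1],[0,0,0,0,0,0,1]]'
python3 -c "
from h import *
go((.4687,-.0277,.2635),46)
p=eyes.get_image('side');save(p,'s12',(200,160,310,260),7)
p=eyes.get_image('top');save(p,'t12',(200,220,340,340),5)"
```

```text
t: 13.52
tool_pos: [0.468, -0.0268, 0.2635]
tool_rot: [1.174, 2.911, 0.001]
contact_force: [1.5, -1.6, -3.9]
opening: 0.0524
t 13.52 pos [ 0.468  -0.0268  0.2635] phi 46.06 tilt z [ 2.5e-03 -6.0e-04 -1.0e+00] q6 -1.02 op 0.0524 F [ 1.5 -1.6 -3.9] Tq [-0.03 -0.41  0.04]
shift tool mm [-1.1 -0.2  0.1] norm 1.1 turn [0.0013 0.0022 0.001 ]
```

View pics/s12.png

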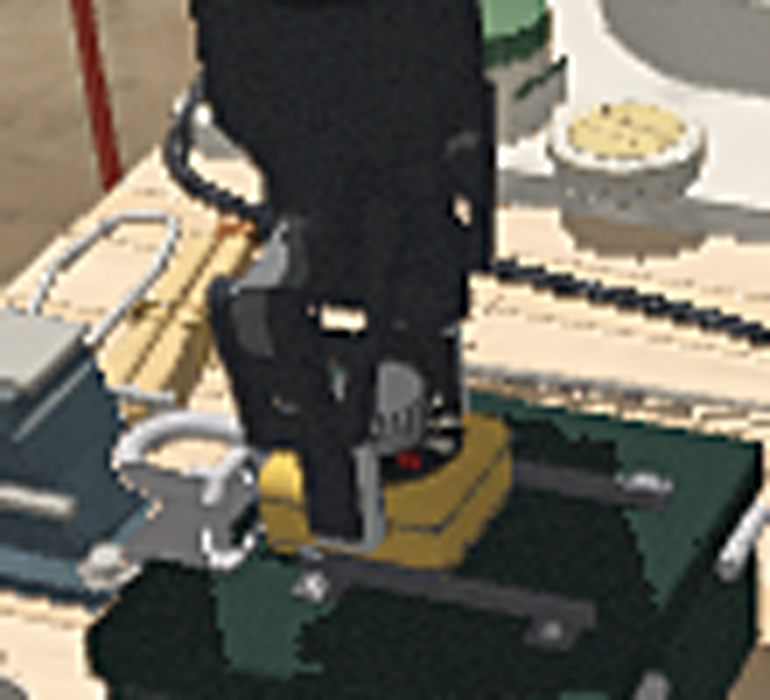

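View pics/t12.png

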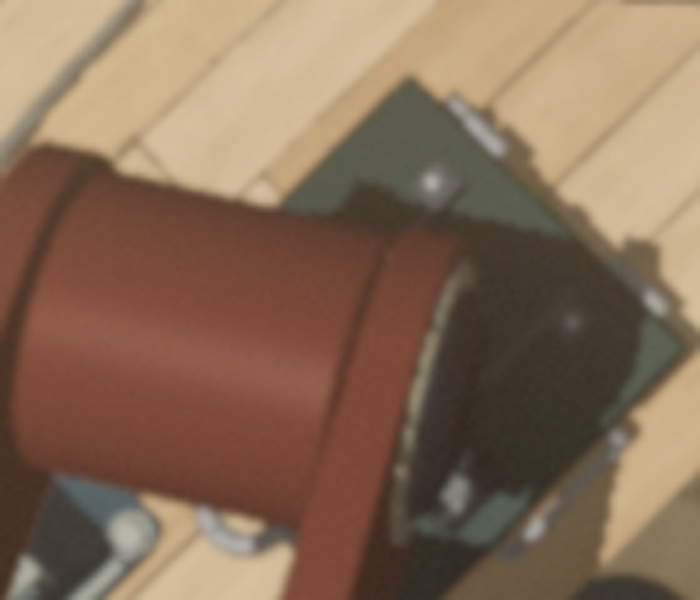

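```bash
python3 - <<'E'
from h import *
p=eyes.get_image('side')
x0,y0,x1,y1=212,212,247,246
im=p["image"][y0:y1,x0:x1,::-1];k=20
im=cv2.resize(im,None,fx=k,fy=k,interpolation=cv2.INTER_NEAREST)
th=np.radians(136);X=np.array([np.cos(th),np.sin(th),0]);Y=np.array([-np.sin(th),np.cos(th),0])
c0=np.array([.472,-.0318,.08])
post=c0+48*.001*X
def D(P,col):
    u=proj(p,P);cv2.circle(im,(int((u[0]-x0+.0)*k),int((u[1]-y0)*k)),4,col,-1)
for yy in (0,.03):
  for z in np.linspace(0,.024,9): D(post+yy*Y+[0,0,z],(0,255,0))
for yy in np.linspace(0,.03,10): D(post+yy*Y+[0,0,.024],(0,255,0))
c=post-.041*X
for x in np.linspace(.048,.068,8): D(c+x*X+.016*Y+[0,0,.0105],(0,0,255))
for a in np.linspace(0,np.pi,12): D(c+(.068+.016*np.sin(a))*X+.016*np.cos(a)*Y+[0,0,.0105],(0,0,255))
for x in np.linspace(.03,.068,8): D(c+x*X-.016*Y+[0,0,.0105],(0,0,255))
for y in np.linspace(-.027,.027,8): D(c+.03*X+y*Y+[0,0,.029],(255,0,0));D(c+.03*X+y*Y,(255,0,0))
cv2.imwrite("pics/s13.png",im)
E
```

```text
(no output)
```

View pics/s13.png

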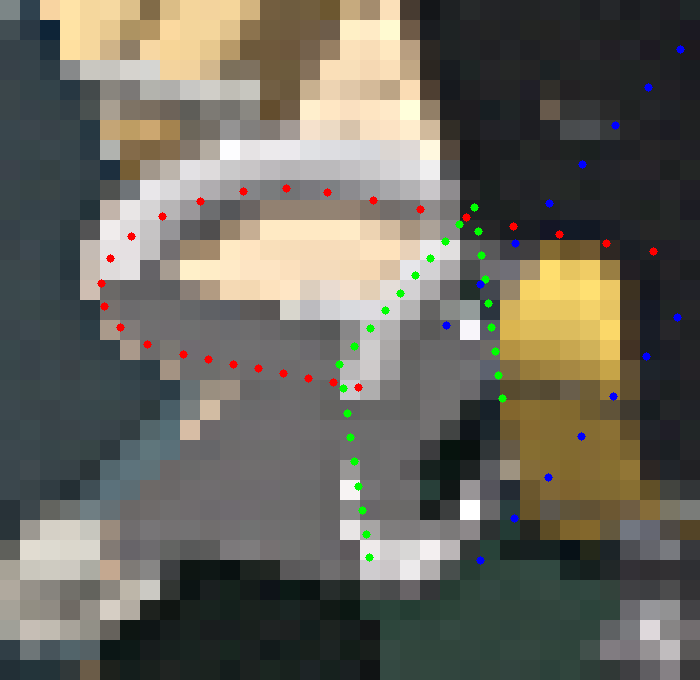

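```bash
python3 -m crank '[[0,0,0,0,0,-6,1],[0,0,0,0,0,-6,1],[0,0,0,0,0,-6,1],[0,0,0,0,0,0,1]]'
python3 -c "
from h import *
go((.468,-.0268,.40),46)
p=eyes.get_image('side');save(p,'s14',(200,150,310,250),7)"
```

```text
t: 14.0
tool_pos: [0.4673, -0.0269, 0.281]
tool_rot: [-1.175, -2.909, 0.001]
contact_force: [0.6, 0.4, -5.6]
opening: 0.0525
t 14.0 pos [ 0.4673 -0.0269  0.281 ] phi 46.02 tilt z [-0.0042  0.0013 -1.    ] q6 -1.02 op 0.0525 F [ 0.6  0.4 -5.6] Tq [-0.08 -0.08  0.01]
shift tool mm [   0.     0.3 -119. ] norm 119.0 turn [-0.002  -0.0039  0.0003]
```

View pics/s14.png

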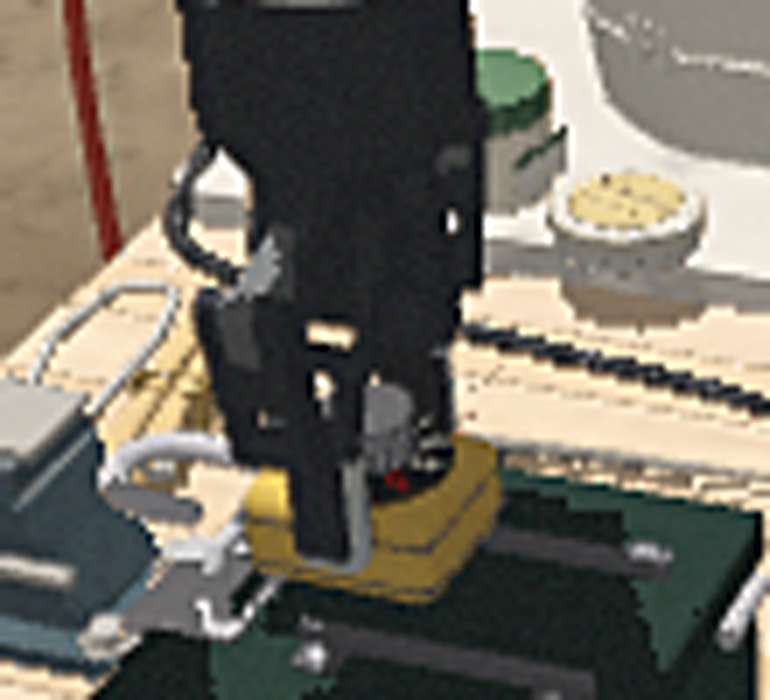

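```bash
python3 -m crank '[[0,0,0,0,0,-12,1],[0,0,0,0,0,-20,1],[0,0,0,0,0,-25,1],[-0.002,-0.004,0,0,0,-25,1],[0,0,0,0,0,-25,1],[0,0,0,0,0,-20,1],[0,0,0,0,0,-10,1],[0,0,0,0,0,0,1]]'
python3 -c "
from h import *
go((.468,-.0268,.40),46)"
```

```text
t: 14.72
tool_pos: [0.4655, -0.0277, 0.418]
tool_rot: [-1.174, -2.899, 0.01]
contact_force: [0.6, -0.6, -5.3]
opening: 0.0527
t 14.72 pos [ 0.4655 -0.0277  0.418 ] phi 45.9 tilt z [-1.520e-02 -7.000e-04 -9.999e-01] q6 -1.019 op 0.0527 F [ 0.6 -0.6 -5.3] Tq [-0.07 -0.09 -0.01]
shift tool mm [-1.4  2.6 18. ] norm 18.2 turn [-0.0111 -0.0104 -0.0018]
```

```bash
python3 -m crank '[[-0.01,-0.01,0,0,0,0,1],[0,0,0,0,0,0,1],[0,0,0,0,0,0,1],[0,0,0,0,0,0,1]]'
python3 -c "
from h import *
go((.468,-.0268,.42),46);print(abs(ctrl.get_obs()['dq']).max())
p=eyes.get_image('side');save(p,'s15',(190,100,310,250),5);save(p,'s15f')
p=eyes.get_image('top');save(p,'t15')
go((.468,-.0268,.42),46)"
```

```text
t: 15.05
tool_pos: [0.4647, -0.0278, 0.4132]
tool_rot: [-1.178, -2.906, 0.003]
contact_force: [-0.1, 0.4, -5.8]
opening: 0.0527
t 15.05 pos [ 0.4647 -0.0278  0.4132] phi 45.87 tilt z [-6.3e-03  6.0e-04 -1.0e+00] q6 -1.02 op 0.0527 F [-0.1  0.4 -5.8] Tq [-0.06 -0.08 -0.04]
shift tool mm [-1.6  3.  -6.8] norm 7.6 turn [-0.004  -0.0049 -0.0023]
0.02778955410607103
t 15.15 pos [ 0.4647 -0.0278  0.4131] phi 45.87 tilt z [-6.7e-03  7.0e-04 -1.0e+00] q6 -1.02 op 0.0528 F [-0.   0.1 -5.5] Tq [-0.05 -0.04  0.03]
shift tool mm [-1.7  3.  -6.9] norm 7.7 turn [-0.0042 -0.0053 -0.0023]
```

View pics/s15.png

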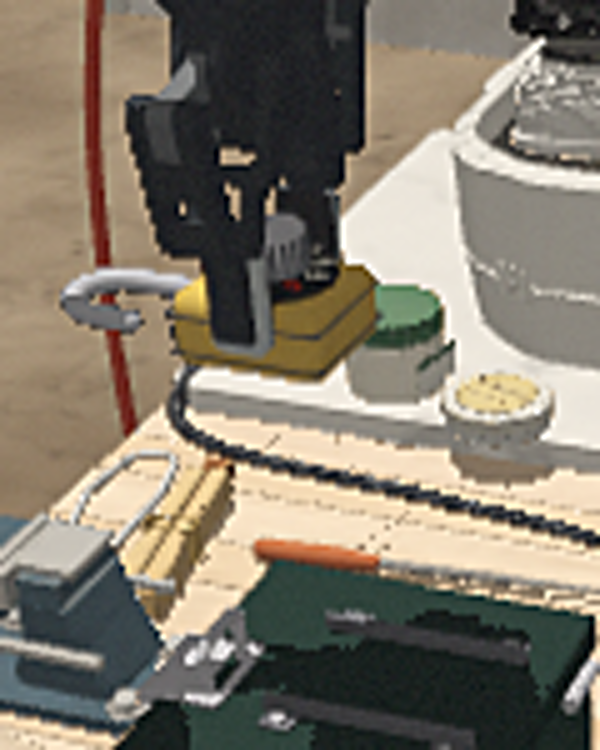

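View pics/t15.png

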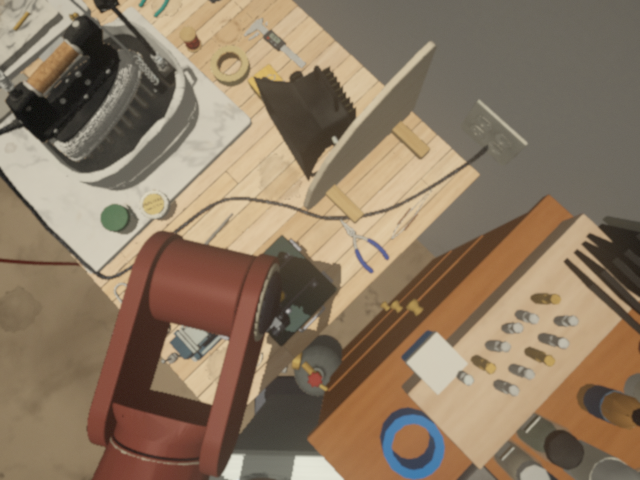

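```bash
python3 -c "
from h import *
print(abs(ctrl.get_obs()['dq']).max());ctrl.finish_job()"
```

```text
0.011202889396422751
the job is handed in; nothing more can be done
```

The padlock is open and off the staple. I handed in the job at about 15 s of the 64 s, with the arm holding the padlock still.

- **Dial:** it started at 4. I turned it anticlockwise to 7 and let it settle. The red 0 then showed at 6.8 to 7, partly hidden behind the knob. I then turned it clockwise to 4 and let it settle, and the 0 lay where 4.0 puts it.
- **Shackle:** it drew out with only about 2 N, and the force rose at the end stop after about 29.5 mm, which is the slack plus 26 mm.
- **Removal:** I pushed the body forward until the post was at about x = 41 mm, in the toe gap. The overlay on the picture agreed to about 1 mm. I then lifted it straight up.
- **Final checks:**
  - The padlock's underside is about 15 cm above the lid, with the shackle open and the dial up.
  - It is tilted by about 0.4°.
  - The load on the wrist is about 5.5 N, and the grip is set at 60 N.
  - The last joint speeds were about 0.01 rad/s.
  - The tweezers and pliers were not touched.

No check failed. The top camera could not confirm the dial or shackle during handling because the arm blocked its view, so those readings come from the side camera and the arm's own position.

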